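# Lower a wet-lacquered pen shaft through the port of a light-cure box and hold it there

## Task

Fold the amber lid of the light-cure box all the way shut, then take the freshly lacquered pen shaft out of its drying stand by its square wooden handle and lower it straight down through the guide port in the lid. The lacquer is wet: the red shaft below the white drip guard must not touch anything at any time, least of all the port's bore, and the other things on the desk must stay where they are. Finish while still holding the handle, keeping the shaft upright, still and centred in the port for curing, with the underside of the drip guard about 15 mm above the port's rim; do not let go or rest the guard on the port.

Things in the scene. Friction and masses are not known exactly. Their poses are not given: they have to be found in the camera images.
- cure_box: light-cure box, fixed to the desk: white open-topped chamber 160 (x) x 150 (y) x 100 mm high, walls and floor 6 mm, a grey panel with timer dial on its front (-x) face. Origin: centre of its underside on the desk; z up, +x towards the hinge at its back. It stands left or right on the desk, turned a little.
- lid (a joint): angle of the box's amber acrylic lid, rad: 0 = shut (level on the rim), growing as its front edge lifts and swings back; it starts 0.7 to 1.25 rad open and ends on a stop at 0. The hinge is stiff and stays where it is left; about 2 N on the outer (upper) face near the front edge moves it. The lid is 160 mm from hinge to front edge, 150 mm wide, 5 mm thick; a black lip 60 mm wide and 10 mm thick sticks out 13 mm past the middle of the front edge.
- lid_hinge (a point): point on the lid's hinge axis at mid width: at the back (+x) top edge of the box, 100 mm above the desk. Its axes are those of cure_box; the hinge axis is its y. With the lid open by angle a, the lid runs from here along (-cos a, 0, sin a) and its outer face looks along (sin a, 0, cos a), 5 mm from the hinge plane.
- lid_edge (a point): middle of the lid's front edge on its outer (upper) face; moves with the lid, 160 mm from the hinge axis.
- port (a point): centre of the guide port's mouth: the upper rim of a black round bushing in the middle of the lid (80 mm from the hinge). The bushing is 36 mm across and stands 11 mm above the lid; its bore is 18 mm across and 22 mm deep. Moves with the lid; with the lid shut the mouth is level, about 117 mm above the desk, and this z points straight up out of the bore.
- stand: drying stand, fixed to the desk: wooden foot 130 x 90 x 12 mm with a steel drip tray, a post at its back (+x) and a 5 mm thick steel fork 50 mm wide whose top is 128 mm above the desk. The fork's slot, 22 mm wide, is open at the front: its tips end 26 mm in front (-x) of the origin and the slot's closed end lies 24 mm behind it. Origin: underside of the foot, right below the middle of the slot; nothing of the stand reaches higher than the fork.
- handle: dipping handle that carries the shaft, about 65 g in all: white drip guard disc 36 mm across and 4 mm thick, and above it a square beech grip 18 x 18 mm from 4 to 60 mm above the origin. Origin: centre of the guard's underside; z up along the grip, x and y square to the grip's flats. At the start the guard lies on the fork, the shaft hanging through the slot with 5 mm or more to spare each side.
- shaft: the red pen shaft, wet with lacquer, fixed to the handle: 8 mm across, reaching 100 mm down from the guard's underside along the handle's axis. Origin and axes as the handle's. It must touch nothing.
- shaft_tip (a point): lower end of the shaft, on its axis, 100 mm below the guard's underside.
- mug: white ceramic mug 82 mm across and 95 mm high with three pencils up to 167 mm high, handle along +y; leave alone. Origin: centre of its underside.
- chest: wooden chest with a sliding lid, 150 x 95 x 70 mm; leave alone. Origin: centre of its underside.
- tape_holder: black tape holder, 125 x 50 mm, 85 mm high; leave alone. Origin: centre of its underside.
- clip_dish: chrome paper clip dish, 90 mm across, 24 mm high; leave alone. Origin: centre of its underside.
- protractor: red half-round protractor, 150 mm long, 110 mm wide, 4 mm thick, lying flat; leave alone. Origin: near its middle, on the desk.
- lacquer: amber bottle of lacquer with a black cap, 48 mm across, 100 mm high; leave alone. Origin: centre of its underside.
Not all that is in view belongs to the job. Leave any pink look-alike of the handle alone. Leave any blue look-alike of the stand alone.

How it is judged:
By the outcome, as a careful person would: the job done as asked, in the order asked, and still so for the second after the job is handed in, while the arm keeps its last pose, push and grip.
It also fails if it takes over 67 s, if anything falls off the work surface, if the arm or the gripper's body presses on something with over 40 N, if the wrist force passes 120 N, or if a joint passes its speed limit or range.

## Robot

A 6-joint arm with a two-finger parallel gripper is mounted at the origin on the work surface. World frame = base frame: x ahead of the robot, y to its left, z up, the work surface at z = 0. Lengths are in mm, angles in rad, forces in N, time in s.
With the tool pointing down it reaches from about 275 to 750 mm from the base axis. Payload 10.2 kg.
Tool frame: the origin (TCP) lies on the centre line of the jaws, within the pads' length; the fingertips stand 8 mm ahead of it and the grasp point (between the pads) lies 11 mm behind it; x points along the fingers, y is the direction in which the jaws open and shut, and the axes are right-handed (so a half turn about x gives the same grasp; the last joint's range is limited). The gripper opens to 85 mm and grips with 20 to 120 N. Pads are 22 mm wide; open, the fingers measure 114 mm over their backs; the gripper's body (76 mm by 85 mm) begins 54 mm behind the grasp point. The pads swing forward as they close: fully open they stand 13 mm farther back than shut.
Start: joints at [1.056, 0.313, 1.498, -0, 1.331, -0.223], TCP at [151.043, 502.809, 239.294] pointing down, gripper open.
Joint ranges: [-2.94, 2.94], [-0.97, 2.17], [0.19, 2.56], [-1.23, 4.37], [0.02, 3.11], [-2.88, 2.88]. Speed limits (rad/s): [2.39, 2.39, 3.01, 3.14, 3.14, 3.14].

## Interface

Orientations are given as a unit quaternion [w, x, y, z].
In Python, from rig import ctrl, vision, workorder gives the robot as it stands. The module is installed in compiled form; this text tells all that it offers.
- The arm moves only by the shell command python3 -m jog 'ROWS' [OPENING] [FORCE]. ROWS is JSON, a list that holds one entry, the list of rows, each a list of 6 numbers: the shift along the tool's x, y, z in m, then the turn, a rotation vector about the tool's x, y, z in rad. A call has 1 to 12 rows; each row shifts and turns the commanded pose from where the row before left it, along the tool's axes as they then stand; what a row does not reach is not made up. A row lasts 1/8 s, in which the tool goes at most 62.5 mm and 10.7 degrees, less where a joint would pass 70% of its speed; a pose out of reach is approached as far as the arm can. A call is refused whole if a number of a shift passes 0.0625 or a number of a turn 0.188, either way. A call with a gripper value outside its range is refused whole. OPENING is the closure in counts, from 0 (fully open) to 255 (shut), set as the call begins (- or left out, the last holds). The fingers move at their own pace and stop on an object; FORCE is the grip in N (left out, the last holds). Time passes only in rows, so rows that do not move let the fingers close. It gives the time, the measured TCP pose, the force and the opening at its end, in the units of the state.
- ctrl.sense(): the state, without advancing time (a new reading comes with each control period).
- vision.capture(name): name is "scene" or "top" or "wrist"; returns a dict with "image" (420x560x3 uint8, red, green, blue), "mtx" (3x3 intrinsics, pixels), "k1" (the pictures are not rectified: a ray, as slopes to the right and down, at radius r is drawn at 1 + k1 r^2 times it, then the intrinsics apply), "R" (3x3) and "t" (3): a world point X has camera coordinates R X + t; the wrist camera has in their place "hand_eye" (4x4, takes a point from camera to tool coordinates, whose origin is the TCP and whose axes are the tool frame's). Camera axes: x right, y down, z forward; pixel columns grow to the right and rows downward; lengths in mm; the calibration is good to about 2 mm. A picture is of the moment at which its call begins: read the wrist's pose just before it. There is no depth.
- workorder.finish_job(): hands the job in, once; it reports no verdict.
The state is a dict: "time_s": time; "joints": joint angles; "dq": joint speeds; "tau": joint torques, N m; "eef_pos": TCP position; "ee_rot": TCP orientation; "force": force on the tool from outside, world axes, zero at the start; "wrist_torque": the same for the moment, N m; "grip_width": opening from 0.0 (shut) to 1.0 (fully open).
Only numpy, scipy, OpenCV 4.12 (cv2) and the standard library are available. Lean on these libraries where they do the work, as an engineer would, in place of code of your own. Each camera call takes 0.05 s, during which the arm holds its last target.

## Working session

There is one attempt and no reset: what is moved stays moved. The work goes in short steps, Python scripts to look and compute and a shell command to move; the robot and the scene stay as the last step left them, time stands still between calls to the robot, and variables do not carry over. Pictures are saved under pics/ and viewed, and the job is handed in when it is done.

```bash
mkdir -p pics; ls
python3 - <<'E'
from rig import ctrl, vision
import cv2
print(ctrl.sense())
for n in ["scene","top","wrist"]:
    c=vision.capture(n); cv2.imwrite(f"pics/{n}0.png",c["image"][:,:,::-1])
    print(n,{k:v for k,v in c.items() if k!="image"})
E
```

```text
pics
{'time_s': 0.0, 'joints': array([ 1.05556268e+00,  3.13416073e-01,  1.49842654e+00, -5.47449895e-06,
        1.33102767e+00, -2.23407407e-01]), 'dq': array([ 5.38273535e-04,  1.11212102e-03, -8.74519592e-04,  2.18632071e-04,
        1.77963137e-05,  1.88928709e-05]), 'tau': array([ 1.11444660e-03, -4.12256813e+01, -2.59750307e+01, -4.18232753e-05,
        4.01591737e-03,  4.56183716e-05]), 'eef_pos': array([150.93315893, 502.57389379, 238.7564091 ]), 'ee_rot': array([ 0.69943137,  0.10238802,  0.69975398, -0.10323188]), 'force': array([ 0.08144297,  0.3268283 , -0.52453477]), 'wrist_torque': array([-0.01174348, -0.00544203,  0.02864585]), 'grip_width': 1.0035529351190402}
scene {'mtx': array([[476.61059512,   0.        , 285.77161421],
       [  0.        , 476.61059512, 222.23894335],
       [  0.        ,   0.        ,   1.        ]]), 'k1': -0.1377132207533128, 'R': array([[ 0.64598138,  0.76333932,  0.00459746],
       [ 0.48538636, -0.40609844, -0.77426361],
       [-0.58915883,  0.50239142, -0.63284653]]), 't': array([-371.41738804, -210.49430243, 1607.93358039])}
top {'mt
[... 247 characters left out ...]
[-0.99351443, -0.00436036, -0.11362246],
       [ 0.11357253,  0.01036485, -0.99347564]]), 't': array([   5.04633658,  581.94967365, 1560.97343378])}
wrist {'mtx': array([[305.90037283,   0.        , 282.99146744],
       [  0.        , 305.90037283, 210.38130733],
       [  0.        ,   0.        ,   1.        ]]), 'k1': -0.05902850073039312, 'hand_eye': array([[-3.34548741e-04, -2.80901878e-01,  9.59736434e-01,
        -1.35902599e+02],
       [ 9.99999405e-01, -1.09056014e-03,  2.93915595e-05,
        -8.75365871e-02],
       [ 1.03839416e-03,  9.59735873e-01,  2.80902076e-01,
        -7.19595531e+01],
       [ 0.00000000e+00,  0.00000000e+00,  0.00000000e+00,
         1.00000000e+00]])}
```

View pics/scene0.png

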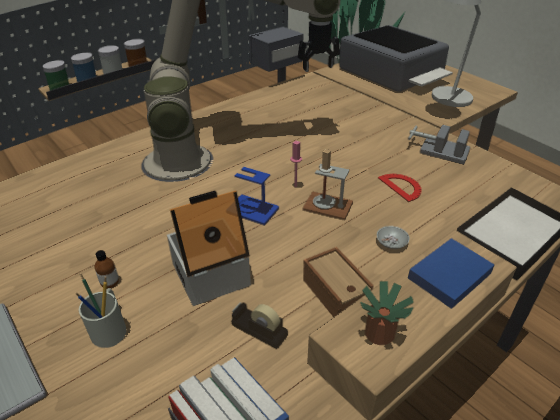

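View pics/top0.png

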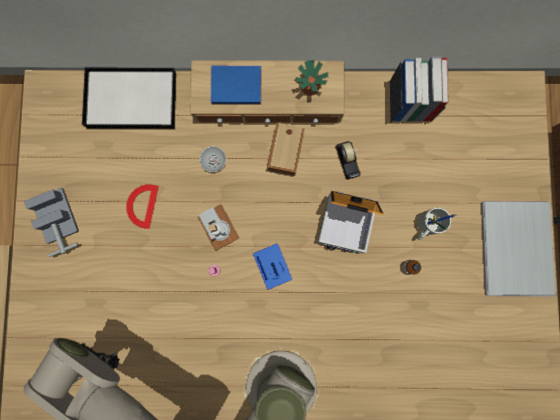

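View pics/wrist0.png

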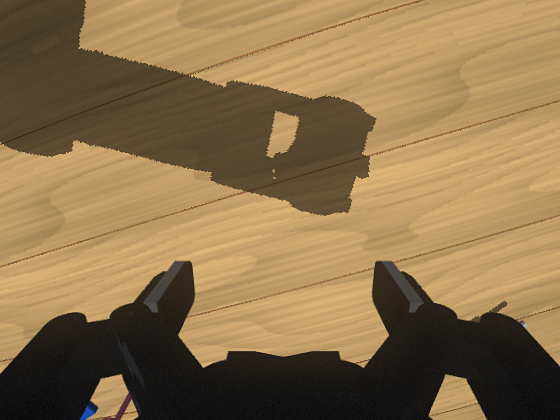

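Candidates for the handle are the beech grip on the wooden-foot stand (scene 326,160; top 213,228), the pink look-alike (scene 296,155; top 214,270), and the blue stand (scene 257,195; top 272,266). By the description I choose the beech grip on the brown foot. Next I'll check that with close crops.

Run:
```python
import cv2,numpy as np
s=cv2.imread("pics/scene0.png");t=cv2.imread("pics/top0.png")
r=lambda i,x,y,w,h,k:cv2.resize(i[y:y+h,x:x+w],None,fx=k,fy=k,interpolation=cv2.INTER_CUBIC)
cv2.imwrite("pics/c1.png",np.hstack([r(s,280,135,80,90,5),r(t,190,195,60,67.5.__int__(),6)[:450] if 0 else cv2.resize(r(t,190,195,60,70,6),(386,450))]))
cv2.imwrite("pics/c2.png",np.hstack([cv2.resize(r(s,160,185,100,120,4),(400,480)),cv2.resize(r(t,310,180,80,80,5),(400,480))]))
```

```text
(no output)
```

View pics/c1.png

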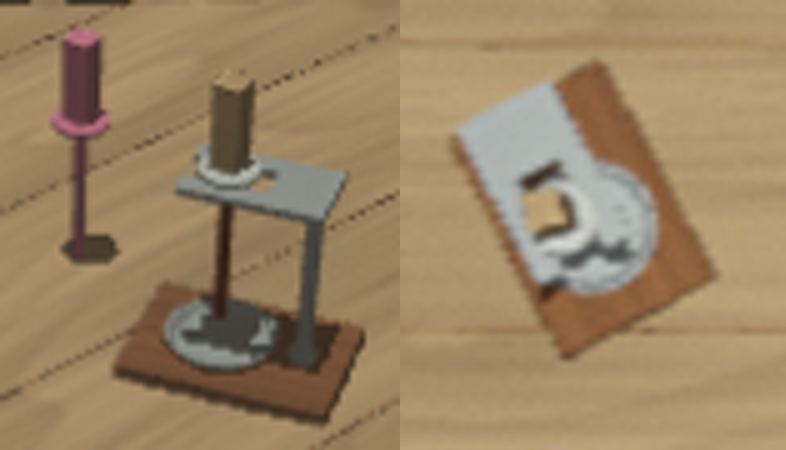

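View pics/c2.png

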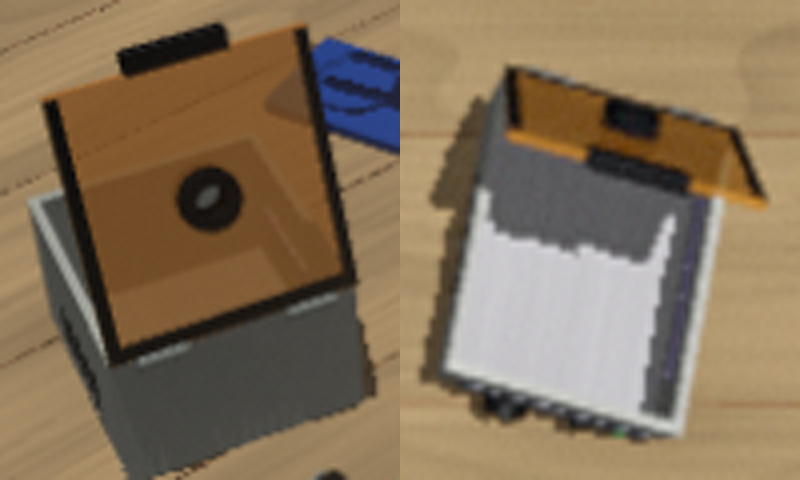

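```bash
cat > h.py <<'E'
import numpy as np, cv2
from rig import ctrl, vision
from scipy.spatial.transform import Rotation as Ro
def cap(n,save=None):
    s=ctrl.sense(); c=vision.capture(n)
    if n=="wrist":
        q=s["ee_rot"]; T=np.eye(4); T[:3,:3]=Ro.from_quat([q[1],q[2],q[3],q[0]]).as_matrix(); T[:3,3]=s["eef_pos"]
        W=T@c["hand_eye"]; c["R"]=W[:3,:3].T; c["t"]=-W[:3,:3].T@W[:3,3]
    if save: cv2.imwrite(f"pics/{save}.png",c["image"][:,:,::-1])
    np.savez(f"{save or n}.npz",**c)
    return c
def load(f): return dict(np.load(f+".npz"))
def ray(c,p):
    K=c["mtx"]; d=np.array([(p[0]-K[0,2])/K[0,0],(p[1]-K[1,2])/K[1,1]]); u=d.copy()
    for _ in range(30): u=d/(1+c["k1"]*(u@u))
    R=c["R"]; o=-R.T@c["t"]; v=R.T@np.array([u[0],u[1],1.]); return o,v/np.linalg.norm(v)
def plane(c,p,z):
    o,v=ray(c,p); return o+v*(z-o[2])/v[2]
def tri(cps):
    A=np.zeros((3,3));b=np.zeros(3);L=[]
    for c,p in cps:
        o,v=ray(c,p);M=np.eye(3)-np.outer(v,v);A+=M;b+=M@o;L.append((o,v))
    X=np.linalg.solve(A,b); return X,[np.linalg.norm(np.cross(X-o,v)) for o,v in L]
def proj(c,X):
    X=c["R"]@np.asarray(X,float)+c["t"];u=X[:2]/X[2];u=u*(1+c["k1"]*(u@u));K=c["mtx"];return np.array([K[0,0]*u[0]+K[0,2],K[1,1]*u[1]+K[1,2]])
def Rt():
    s=ctrl.sense();q=s["ee_rot"];return s["eef_pos"],Ro.from_quat([q[1],q[2],q[3],q[0]]).as_matrix()
E
python3 - <<'E'
from h import *
np.set_printoptions(precision=1,suppress=True)
S=cap("scene","s1");T=cap("top","t1")
print("lidL",tri([(S,(171.25,210)),(T,(331.6,202.5))]))
print("lidR",tri([(S,(236.25,192)),(T,(383,214.2))]))
print("hingeL?",plane(S,(187.5,275.5),103),plane(S,(248.75,256.25),103),plane(T,(332,191.3),103))
print("rim front",plane(T,(319,242),100),plane(T,(367,252.5),100))
# grip top: scene crop (232,80)/5+ (280,135); top crop scale 386/60 
k=386/60
print("grip",plane(S,(280+233/5,135+80/5),188),plane(T,(190+(545-400)/k,195+212/k),188))
print("guard in scene low edge tri", )
foot=[(602,60),(718,275),(567,360),(452,135)]
print("foot",[plane(T,(190+(x-400)/k,195+y/k),12) for x,y in foot])
E
```

```text
lidL (array([ 542.7, -210.2,  225. ]), [np.float64(70.37888923851501), np.float64(70.37888923851486)])
lidR (array([ 573.4, -224.4,  290.4]), [np.float64(69.32937041491154), np.float64(69.32937041491176)])
hingeL? [ 590.7 -298.4  103. ] [ 627.8 -156.9  103. ] [ 622.8 -159.7  103. ]
rim front [ 462.7 -118.3  100. ] [ 430.8 -267.7  100. ]
grip [504.4 204.5 188. ] [499.1 203.5 188. ]
guard in scene low edge tri
foot [array([590.6, 201.6,  12. ]), array([479. , 139.5,  12. ]), array([434.9, 216.6,  12. ]), array([551. , 278.8,  12. ])]
```

Run:
```python
from h import *
np.set_printoptions(precision=1,suppress=True)
S=load("s1");T=load("t1")
a=tri([(S,(171.25,210)),(T,(383,214.2))]);b=tri([(S,(236.25,192)),(T,(331.6,202.5))]);print(a,b, np.linalg.norm(a[0]-b[0]))
hR,hL=plane(S,(187.5,275.5),101),plane(S,(248.75,256.25),101)
h=(hR+hL)/2; m=(a[0]+b[0])/2; print(h,np.linalg.norm(hL-hR),m,np.linalg.norm(m-h))
f=(plane(T,(319,242),100)+plane(T,(367,252.5),100))/2; print("front",f,np.linalg.norm(h-f))
d=(hL-hR); print("yaw of box y", np.degrees(np.arctan2(-d[0],d[1])), np.degrees(np.arctan2(*(h-f)[[1,0]])))
d=b[0]-a[0];print("lid y",np.degrees(np.arctan2(-d[0],d[1])))
print("bush",tri([(S,(212.5,234.75)),(T,(310+633/5-5*0-0,180+118/6))]))
print("ang",np.degrees(np.arctan2((m-h)[2],np.linalg.norm((m-h)[:2]))))
```

```text
(array([ 537.5, -287.1,  248.7]), [np.float64(2.3899802463535713), np.float64(2.3899802463536926)]) (array([ 570.5, -142.6,  246.2]), [np.float64(1.8256721299723715), np.float64(1.825672129972324)]) 148.26823596614744
[ 607.5 -226.6  101. ] 146.68631448995274 [ 554.  -214.8  247.5] 156.3580896849787
front [ 446.7 -193.   100. ] 164.2150037841581
yaw of box y -14.684468258397494 -11.817980098025913
lid y -12.874968415783078
bush (array([ 628.2, -349.8,  287.7]), [np.float64(94.95741198402132), np.float64(94.9574119840213)])
ang 69.49697781861234
```

Run:
```python
from h import *
np.set_printoptions(precision=3,suppress=True)
p,R=Rt();print(p,R)
T=load("t1");k=386/60
print("pink",plane(T,(214,270),60), "blue",plane(T,(272,266),12),"mug",plane(T,(437,221),95))
S=load("s1");print(-S["R"].T@S["t"],-T["R"].T@T["t"])
```

```text
[150.997 502.702 239.049] [[-0.     0.288  0.958]
 [-0.     0.958 -0.288]
 [-1.    -0.001 -0.   ]]
pink [373.24 214.87  60.  ] blue [386.473  30.576  12.   ] mug [ 530.894 -489.389   95.   ]
[1289.428 -609.776  856.305] [ 400.864   -8.596 1616.961]
```

```bash
python3 -m jog '[[[-0.03,0,0.03,0,0,0],[-0.03,-0.022,0.05,0,0,0],[-0.01,-0.024,0.052,0,0,0],[0,-0.024,0.052,0,0,0],[0,-0.024,0.052,0,0,0],[0,-0.024,0.052,0,0,0],[0,-0.024,0.052,0,0,0],[0,-0.024,0.052,0,0,0],[0,0,0,0,0,0],[0,0,0,0,0,0]]]'
python3 - <<'E'
from h import *
print(Rt()); cap("wrist","w1")
E
```

```text
time_s: 1.5
eef_pos: [478.4, 231.3, 309.2]
ee_rot: [0.699, 0.103, 0.7, -0.103]
force: [0.2, 1.1, 0.2]
grip_width: 1.002
(array([478.37960841, 231.31518802, 309.17157072]), array([[-5.36065711e-04,  2.87776763e-01,  9.57697367e-01],
       [ 2.13368477e-04,  9.57697516e-01, -2.87776688e-01],
       [-9.99999834e-01,  5.00752133e-05, -5.74791290e-04]]))
```

View pics/w1.png

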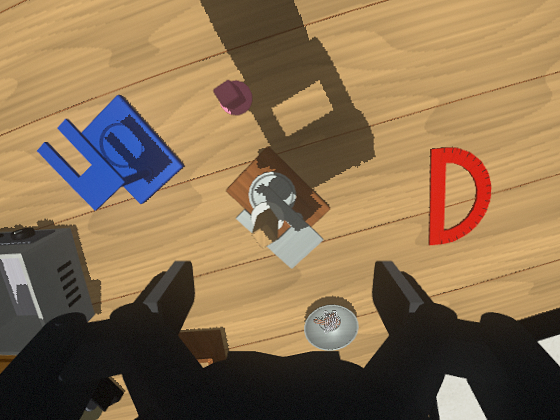

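Run:
```python
import cv2
i=cv2.imread("pics/w1.png");cv2.imwrite("pics/c3.png",cv2.resize(i[140:280,205:345],None,fx=4,fy=4,interpolation=cv2.INTER_CUBIC))
```

```text
(no output)
```

View pics/c3.png

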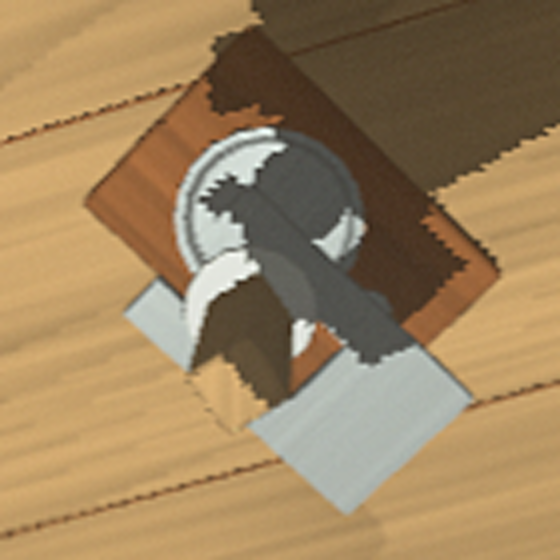

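```bash
python3 -m jog '[[[-0.02,-0.02,0,0,0,0],[0,-0.048,0.02,0,0,0],[0,-0.048,0.033,0,0,0],[0,-0.048,0.033,0,0,0],[0,-0.048,0.033,0,0,0],[0,-0.048,0.033,0,0,0],[0,-0.048,0.033,0,0,0],[0,-0.048,0.033,0,0,0],[0,-0.047,0.033,0,0,0],[0,0,0,0,0,0],[0,0,0,0,0,0]]]' 255
python3 - <<'E'
from h import *
cap("wrist","w2");cap("scene","s2");cap("top","t2")
import cv2
a=cv2.imread("pics/s2.png")[130:310,120:300];b=cv2.imread("pics/t2.png")[150:270,290:410]
cv2.imwrite("pics/c4.png",np.hstack([cv2.resize(a,(400,400)),cv2.resize(b,(400,400))]))
E
```

```text
time_s: 2.92
eef_pos: [603.4, -225.5, 329.5]
ee_rot: [0.7, 0.102, 0.7, -0.102]
force: [-0.4, 0.9, 0.4]
grip_width: 0.005
```

View pics/w2.png

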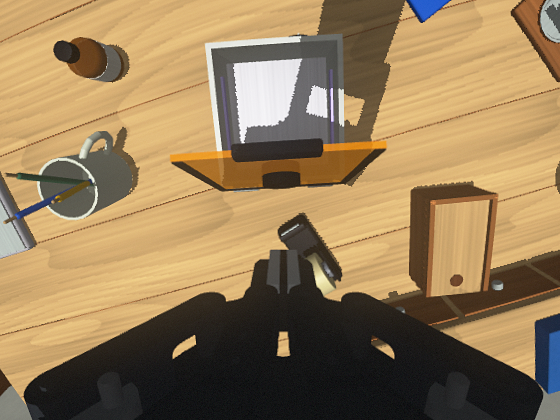

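View pics/c4.png

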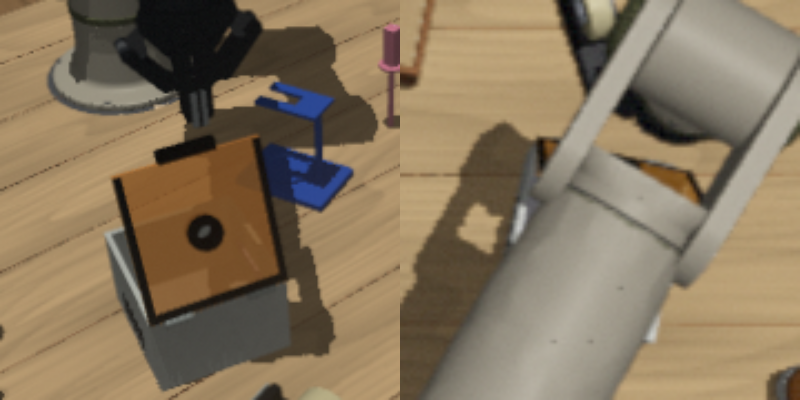

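Run:
```python
from h import *
np.set_printoptions(precision=1,suppress=True)
W=load("w2")
for z in (240,247,254): 
    a,b=plane(W,(172,158),z),plane(W,(386,146),z); print(z,a,b,np.linalg.norm(a-b))
for z in (100,): print(plane(W,(206,44),z),plane(W,(343,36),z))
hR,hL=plane(W,(222,189),104),plane(W,(350,182),104);print(hR,hL)
```

```text
240 [ 535.5 -290.7  240. ] [ 572.3 -137.8  240. ] 157.3372046167767
247 [ 535.5 -288.1  247. ] [ 571.1 -139.8  247. ] 152.4518694490879
254 [ 535.4 -285.4  254. ] [ 570.  -141.9  254. ] 147.56653428139904
[ 430.9 -261.8  100. ] [ 466.3 -116.3  100. ]
[ 588.8 -298.1  104. ] [ 624.9 -147.8  104. ]
```

```bash
python3 -m jog '[[[0.042,0,0,0,0,0],[0.041,0,0,0,0,0],[0,-0.001,-0.016,0,0,0],[0,-0.001,-0.016,0,0,0],[0.005,-0.001,-0.012,0,0,0],[0.005,0,-0.011,0,0,0],[0.007,-0.001,-0.011,0,0,0],[0.007,0,-0.010,0,0,0],[0.008,-0.001,-0.010,0,0,0],[0.009,0,-0.009,0,0,0],[0,0,0,0,0,0]]]'
python3 - <<'E'
from h import *
cap("wrist","w3");cap("scene","s3")
import cv2
a=cv2.imread("pics/s3.png")[130:310,120:300];b=cv2.imread("pics/w3.png")
cv2.imwrite("pics/c5.png",np.hstack([cv2.resize(a,(400,400)),cv2.resize(b,(400,300)).repeat(1,0) if 0 else cv2.resize(b,(400,400))]))
E
```

```text
time_s: 4.45
eef_pos: [510.4, -203.6, 205.6]
ee_rot: [0.7, 0.102, 0.7, -0.102]
force: [-0.6, 0.6, -0.2]
grip_width: -0.006
```

View pics/c5.png

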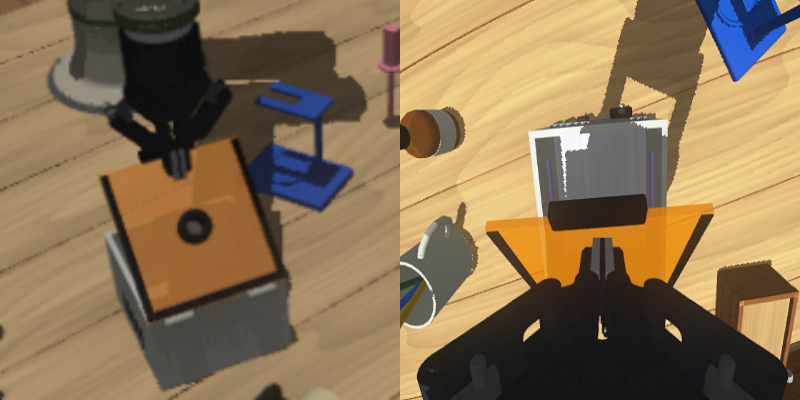

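The lid is swinging with the fingertips, centred just inside the lip. I'll carry on along the arc.

```bash
python3 -m jog '[[[0.010,0,-0.008,0,0,0],[0.010,-0.001,-0.007,0,0,0],[0.011,0,-0.006,0,0,0],[0.012,-0.001,-0.006,0,0,0],[0.012,0,-0.004,0,0,0],[0.012,0,-0.003,0,0,0],[0.010,0,-0.002,0,0,0],[0.007,0,-0.001,0,0,0],[0,0,0,0,0,0]]]'; python3 -m jog '[[[0.003,0,0,0,0,0],[0.003,0,0,0,0,0],[0,0,0,0,0,0]]]'
```

```text
time_s: 5.68
eef_pos: [474.6, -195.6, 120.8]
ee_rot: [0.699, 0.103, 0.7, -0.103]
force: [0.2, -0.3, -0.0]
grip_width: -0.001
time_s: 6.05
eef_pos: [474.7, -195.8, 115.1]
ee_rot: [0.7, 0.103, 0.7, -0.103]
force: [0.7, 1.7, -0.0]
grip_width: 0.002
```

```bash
for i in 1 2 3; do python3 -m jog '[[[0.002,0,0,0,0,0],[0,0,0,0,0,0]]]' | egrep "pos|force"; done
```

```text
eef_pos: [474.8, -195.9, 113.5]
force: [-1.2, -0.2, 3.2]
eef_pos: [474.9, -195.9, 113.3]
force: [-9.1, 4.4, 21.2]
eef_pos: [475.0, -196.0, 113.1]
force: [-15.4, 7.5, 39.4]
```

```bash
python3 -m jog '[[[-0.006,0,0,0,0,0],[-0.05,0,0,0,0,0],[-0.05,0.003,0.025,0,0,0],[-0.026,0.003,0.028,0,0,0],[0,0,0,0,0,0],[0,0,0,0,0,0],[0,0,0,0,0,0]]]' 0
python3 - <<'E'
from h import *
cap("wrist","w4");cap("scene","s4")
E
```

```text
time_s: 7.68
eef_pos: [526.4, -205.1, 240.2]
ee_rot: [0.699, 0.103, 0.7, -0.103]
force: [-0.2, 0.1, -0.1]
grip_width: 1.0
```

View pics/w4.png

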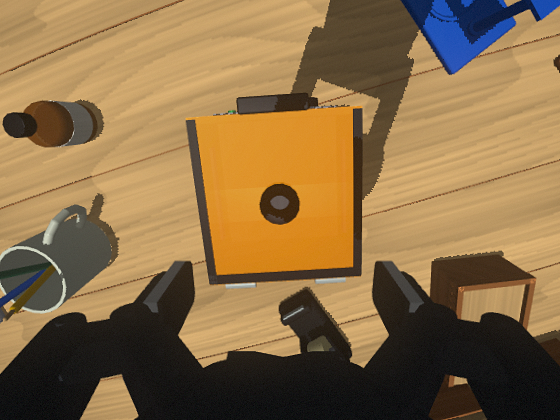

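View pics/s4.png

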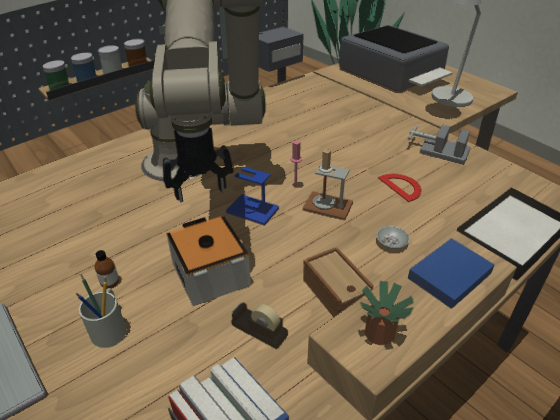

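```bash
cat > port.py <<'E'
from h import *
import sys
from scipy.optimize import least_squares
np.set_printoptions(precision=2,suppress=True)
def port(f,box,thr=75):
    W=load(f);im=W["image"];x0,y0,x1,y1=box
    g=im[y0:y1,x0:x1]
    amb=(g[...,0].astype(int)-g[...,2]>90).astype(np.uint8)
    m=1-amb; n,l,st,ce=cv2.connectedComponentsWithStats(m)
    k=1+np.argmax(st[1:,4]); m=(l==k).astype(np.uint8)
    cs=max(cv2.findContours(m,cv2.RETR_EXTERNAL,cv2.CHAIN_APPROX_NONE)[0],key=cv2.contourArea)[:,0]+[x0,y0]
    cs=cs.astype(float); c0=cs.mean(0); 
    cam=-W["R"].T@W["t"]; P=plane(W,c0,117); d=(P-cam)[:2]; d/=np.linalg.norm(d)
    pts=[]
    cs=c0+(cs-c0)*(1+0.5/np.linalg.norm(cs-c0,axis=1,keepdims=True))
    for p in cs:
        A=plane(W,p,117);B=plane(W,p,106)
        if (A-P)[:2]@d>6: pts.append(A[:2])
        elif (B-P)[:2]@d<-6-3: pts.append(B[:2])
    pts=np.array(pts)
    r=least_squares(lambda q:np.linalg.norm(pts-q[:2],axis=1)-q[2],[*P[:2],18]).x
    print(f,"contour",c0,st[k],"fit",r,"n",len(pts))
    return r
if __name__=="__main__": port(sys.argv[1],[int(v) for v in sys.argv[2:6]])
E
python3 port.py w4 245 170 320 240
python3 port.py s4 190 230 222 255
python3 - <<'E'
from h import *
im=cv2.imread("pics/w4.png")[160:250,220:340];cv2.imwrite("pics/c6.png",cv2.resize(im,None,fx=6,fy=6,interpolation=cv2.INTER_CUBIC))
W=load("w4");np.set_printoptions(precision=1,suppress=True)
for p in [(188,121),(362,108),(361,275),(212,283)]: print(plane(W,p,105))
E
```

```text
w4 contour [279.19 203.97] [  15   14   39   41 1261] fit [ 524.32 -208.11   17.36] n 75
s4 contour [205.76 241.32] [  8   5  16  14 178] fit [ 529.39 -209.47   18.59] n 24
[ 433.  -262.2  105. ]
[ 465.9 -116.6  105. ]
[ 619.4 -152.4  105. ]
[ 585.  -296.8  105. ]
```

View pics/c6.png

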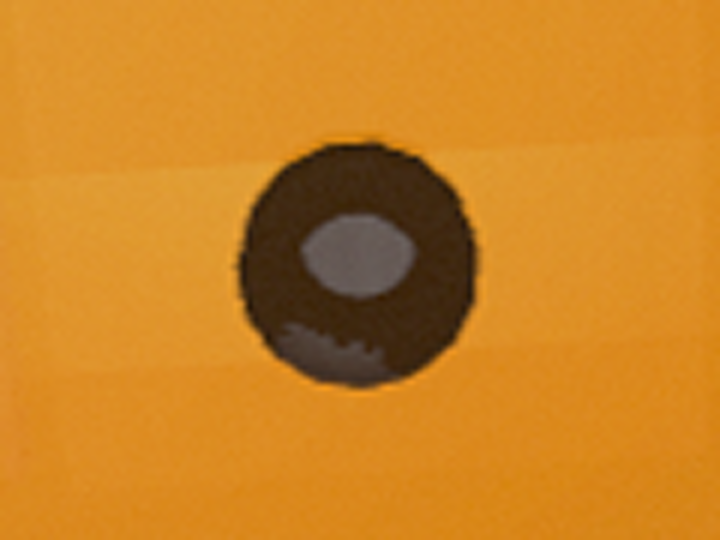

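```bash
python3 -m jog '[[[-0.05,0.02,-0.008,0,0,0],[0,0.052,-0.02,0,0,0],[0,0.052,-0.02,0,0,0],[0,0.052,-0.019,0,0,0],[0,0.052,-0.019,0,0,0],[0,0.052,-0.019,0,0,0],[0,0.052,-0.019,0,0,0],[0,0.052,-0.019,0,0,0],[0,0,0,0,0,0],[0,0,0,0,0,0]]]'
python3 - <<'E'
from h import *
cap("wrist","w5");cap("scene","s5");
im=cv2.imread("pics/w5.png");cv2.imwrite("pics/c7.png",cv2.resize(im[130:270,200:360],None,fx=5,fy=4.2857,interpolation=cv2.INTER_CUBIC) if 0 else cv2.resize(im[130:270,200:360],None,fx=4,fy=4,interpolation=cv2.INTER_CUBIC))
g=im[130:270,200:360].astype(float);g=255*(g/255)**.5;cv2.imwrite("pics/c7.png",cv2.resize(g.astype(np.uint8),None,fx=4,fy=4,interpolation=cv2.INTER_CUBIC))
E
```

```text
time_s: 9.02
eef_pos: [500.6, 203.1, 291.1]
ee_rot: [0.699, 0.103, 0.7, -0.103]
force: [-0.6, -0.3, 0.4]
grip_width: 0.997
```

View pics/w5.png

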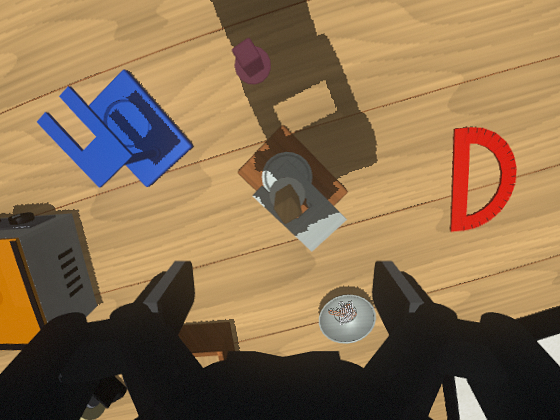

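View pics/c7.png

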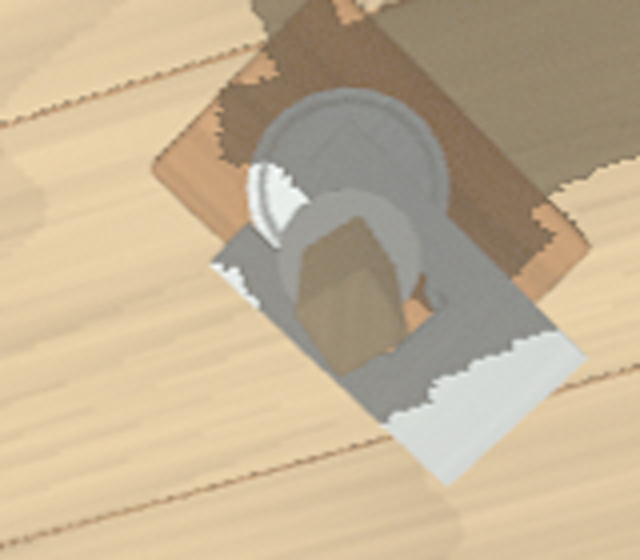

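Run:
```python
from h import *
np.set_printoptions(precision=1,suppress=True)
W=load("w5")
q=np.array([(297,312),(345,375),(407,338),(362,268)])/4+[200,130]
P=np.array([plane(W,p,188) for p in q]);print(P,P.mean(0),np.linalg.norm(P-np.roll(P,-1,0),axis=1))
for i in range(4):
    d=(np.roll(P,-1,0)-P)[i];print(np.degrees(np.arctan2(d[1],d[0])))
# guard circle at z=132 top: left (277,255) right (424,250) top(350,187)
print([plane(W,(200+x/4,130+y/4),130) for x,y in [(277,255),(424,255),(350,187)]])
# fork corners z=128
print([plane(W,(200+x/4,130+y/4),128) for x,y in [(212,262),(447,485),(583,355)]])
im=W["image"][150:240,240:330].astype(float); im=np.clip(im*2.2,0,255).astype(np.uint8)
cv2.imwrite("pics/c8.png",cv2.resize(im[:,:,::-1],None,fx=6.6,fy=6.6,interpolation=cv2.INTER_CUBIC))
```

```text
[[494.6 197.4 188. ]
 [510.4 202.9 188. ]
 [506.4 217.3 188. ]
 [489.6 212.6 188. ]] [500.3 207.5 188. ] [16.7 15.  17.4 16. ]
19.1654142368443
105.47442541119396
-164.48572414546837
-71.79015767106172
[array([494.4, 190.6, 130. ]), array([504.9, 225.6, 130. ]), array([483.2, 212.8, 130. ])]
[array([491.8, 174.2, 128. ]), array([567.5, 214.7, 128. ]), array([542.6, 257.8, 128. ])]
```

View pics/c8.png

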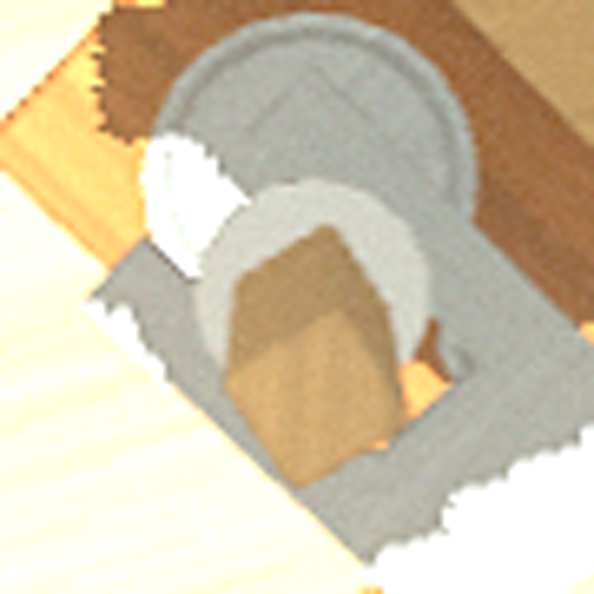

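Run:
```python
from h import *
np.set_printoptions(precision=1,suppress=True)
W=load("w5")
f=lambda x,y:(240+x/6.6-.5+.076,150+y/6.6-.5+.076)
P=np.array([plane(W,f(*p),188) for p in [(225,382),(300,488),(403,415),(337,308)]]);print(P,P.mean(0),np.linalg.norm(P-np.roll(P,-1,0),axis=1))
for i in range(4):
    d=(np.roll(P,-1,0)-P)[i];print(np.degrees(np.arctan2(d[1],d[0])))
G=np.array([plane(W,f(*p),132) for p in [(195,285),(430,290),(315,180),(225,225),(400,225)]])
from scipy.optimize import least_squares
print(G,least_squares(lambda q:np.linalg.norm(G[:,:2]-q[:2],axis=1)-18,[500,205]).x)
print(proj(W,[500.6,203.1,188]))
# scene: top of grip
S=load("s5");im=S["image"][140:220,300:360];cv2.imwrite("pics/c9.png",cv2.resize(im[:,:,::-1],None,fx=8,fy=7.5,interpolation=cv2.INTER_CUBIC))
```

```text
[[494.1 197.1 188. ]
 [509.9 202.  188. ]
 [504.5 216.9 188. ]
 [489.1 212.9 188. ]] [499.4 207.2 188. ] [16.6 15.9 15.9 16.6]
17.145166074547245
110.05163404576797
-165.5123933343208
-72.45936703123955
[[493.  191.  132. ]
 [503.8 224.5 132. ]
 [482.9 212.7 132. ]
 [485.5 198.  132. ]
 [493.  222.9 132. ]] [500.6 207. ]
[283.1 212.8]
```

View pics/c9.png

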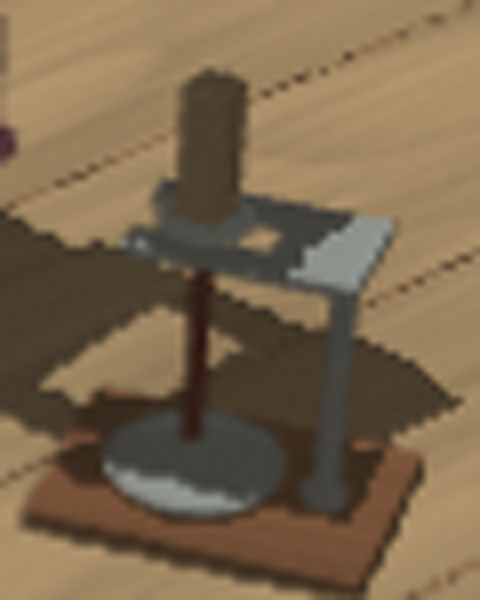

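```bash
python3 -m jog '[[[0,0.0037,-0.0017,0,0,0],[0.005,0,0,-0.147,0,0],[0.005,0,0,-0.147,0,0],[0.005,0,0,-0.147,0,0],[0.005,0,0,-0.147,0,0],[0,0,0,0,0,0],[0,0,0,0,0,0]]]'
python3 - <<'E'
from h import *
p,R=Rt();print(p,R.round(3))
W=cap("wrist","w6");T=cap("top","t6")
u,v=[int(a) for a in proj(W,[500,207,170])];print(u,v)
im=W["image"][v-45:v+45,u-45:u+45].astype(float); im=np.clip(im*2.2,0,255).astype(np.uint8)
cv2.imwrite("pics/c10.png",cv2.resize(im[:,:,::-1],None,fx=6.6,fy=6.6,interpolation=cv2.INTER_CUBIC))
E
```

```text
time_s: 10.0
eef_pos: [500.3, 207.4, 271.6]
ee_rot: [0.7, -0.103, 0.699, 0.103]
force: [0.1, -0.2, 1.0]
grip_width: 1.0
[500.31289936 207.40147859 271.56670945] [[ 0.    -0.289  0.957]
 [ 0.     0.957  0.289]
 [-1.    -0.     0.   ]]
282 212
```

View pics/c10.png

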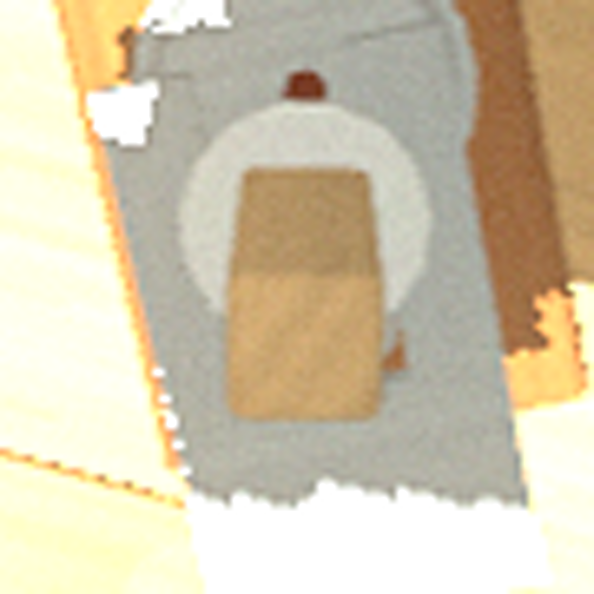

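Run:
```python
from h import *
np.set_printoptions(precision=2,suppress=True)
W=load("w6");p,R=Rt()
f=lambda x,y:(282-45+x/6.6-.42,212-45+y/6.6-.42)
for nm,x,y,z in [("c",305,345,188),("L",229,345,188),("R",380.5,345,188),("F",305,420,188),("N",305,270,188),("gL",179,215,131),("gR",432,215,131),("gT",305,100,132),("base",305,170,132),("tip",305,85,28)]:
    P=plane(W,f(x,y),z);print(nm,P,"tool",(R.T@(P-p)))
```

```text
c [499.39 207.2  188.  ] tool [83.52 -0.02 -0.97]
L [501.89 198.88 188.  ] tool [83.52 -8.7  -0.99]
R [496.91 215.46 188.  ] tool [83.52  8.6  -0.95]
F [508.11 209.81 188.  ] tool [83.53 -0.04  8.13]
N [490.86 204.64 188.  ] tool [83.52  0.   -9.87]
gL [503.71 189.9  131.  ] tool [140.52 -17.82  -1.87]
gR [493.43 224.12 131.  ] tool [140.52  17.91  -1.79]
gT [482.63 202.15 132.  ] tool [139.52   0.01 -18.5 ]
base [492.14 205.   132.  ] tool [139.52  -0.01  -8.57]
tip [499.21 207.1   28.  ] tool [243.52  -0.05  -1.23]
```

```bash
python3 -m jog '[[[0.04,0,-0.001,0,0,0],[0.04,0,0,0,0,0],[0.025,0,0,0,0,0],[0.0136,0,0,0,0,0],[0,0,0,0,0,0],[0,0,0,0,0,0]]]' 0 40 &&  python3 -m jog '[[[0,0,0,0,0,0],[0,0,0,0,0,0],[0,0,0,0,0,0],[0,0,0,0,0,0],[0,0,0,0,0,0]]]' 165
python3 - <<'E'
from h import *
W=cap("wrist","w7");S=cap("scene","s7")
im=S["image"][120:220,280:380]
cv2.imwrite("pics/c11.png",np.hstack([cv2.resize(W["image"][130:350,180:400,::-1],(400,400)),cv2.resize(im[:,:,::-1],(400,400))]))
E
```

```text
time_s: 10.85
eef_pos: [499.8, 207.4, 153.8]
ee_rot: [0.7, -0.104, 0.699, 0.104]
force: [-0.1, 0.2, -0.6]
grip_width: 1.0
time_s: 11.48
eef_pos: [499.2, 207.3, 152.7]
ee_rot: [0.699, -0.104, 0.699, 0.104]
force: [-0.5, 0.1, -0.1]
grip_width: 0.355
```

View pics/c11.png

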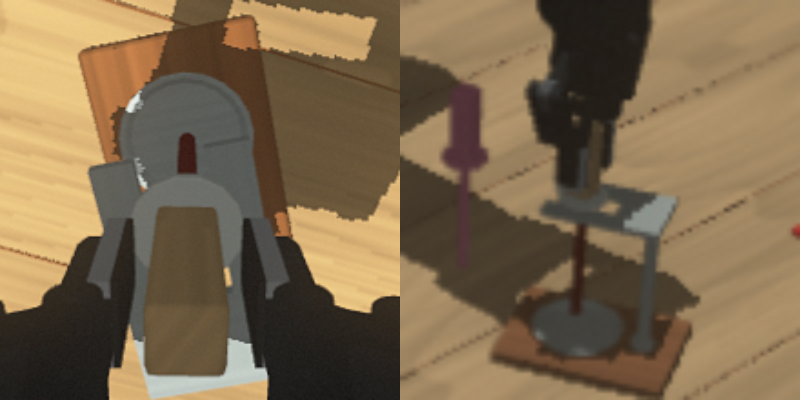

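The grip stands centred between the jaws. Closing now.

```bash
python3 -m jog '[[[0,0,0,0,0,0],[0,0,0,0,0,0],[0,0,0,0,0,0],[0,0,0,0,0,0],[0,0,0,0,0,0]]]' 255 40
python3 - <<'E'
from h import *
W=cap("wrist","w8");S=cap("scene","s8")
im=S["image"][120:220,280:380]
cv2.imwrite("pics/c12.png",np.hstack([cv2.resize(W["image"][130:350,180:400,::-1],(400,400)),cv2.resize(im[:,:,::-1],(400,400))]))
E
```

```text
time_s: 12.2
eef_pos: [499.3, 207.3, 152.7]
ee_rot: [0.699, -0.104, 0.699, 0.104]
force: [0.1, 0.6, 0.1]
grip_width: 0.204
```

View pics/c12.png

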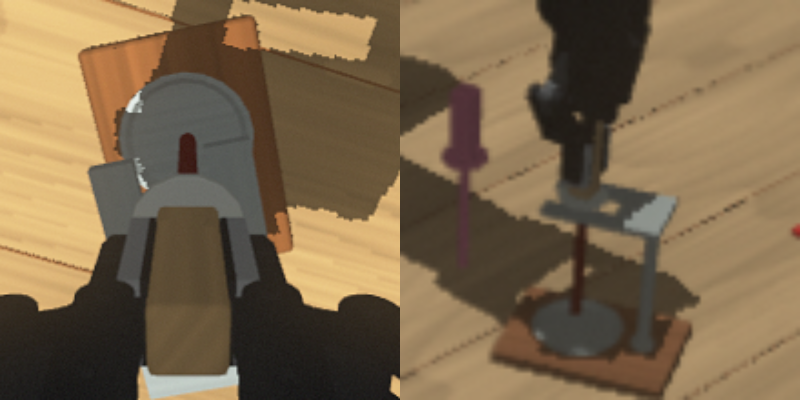

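```bash
python3 -m jog '[[[-0.003,0,0,0,0,0],[-0.004,0,0,0,0,0],[-0.005,0,0,0,0,0],[-0.01,0,0,0,0,0],[-0.015,0,0,0,0,0],[-0.018,0,0,0,0,0],[-0.018,0,0,0,0,0],[-0.018,0,0,0,0,0],[-0.018,0,0,0,0,0],[-0.018,0,0,0,0,0],[-0.015,0,0,0,0,0],[0,0,0,0,0,0]]]';python3 - <<'E'
from h import *
W=cap("wrist","w9");S=cap("scene","s9")
im=S["image"][90:210,270:390]
cv2.imwrite("pics/c13.png",np.hstack([cv2.resize(W["image"][60:360,130:430,::-1],(400,400)),cv2.resize(im[:,:,::-1],(400,400))]))
E
```

```text
time_s: 13.8
eef_pos: [499.5, 207.4, 296.0]
ee_rot: [0.7, -0.104, 0.699, 0.104]
force: [-0.7, 0.0, -0.8]
grip_width: 0.203
```

View pics/c13.png

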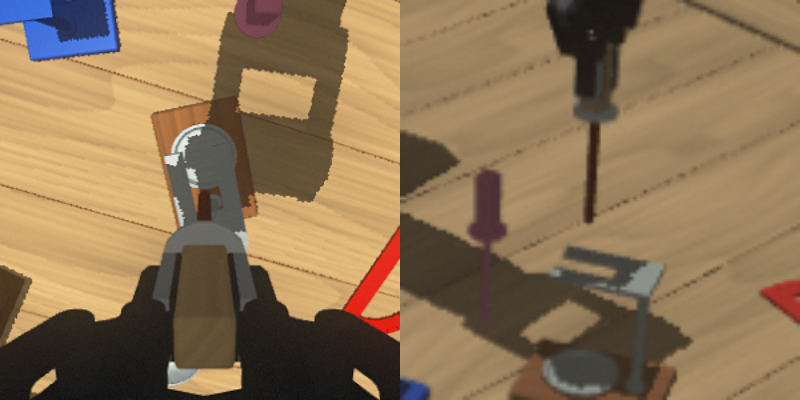

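```bash
python3 -m jog '[[[0,-0.015,-0.0035,0,0,0],[0,-0.03,-0.007,0,0,0],[0,-0.04,-0.0093,0,0,0],[0,-0.04,-0.0093,0,0,0],[0,-0.04,-0.0093,0,0,0],[0,-0.04,-0.0093,0,0,0],[0,-0.04,-0.0093,0,0,0],[0,-0.04,-0.0093,0,0,0],[0,-0.04,-0.0093,0,0,0],[0,-0.04,-0.0093,0,0,0],[0,-0.025,-0.006,0,0,0],[0,-0.015,-0.0035,0,0,0]]]';python3 -m jog '[[[0.01,0,0,0,0,0],[0.01,0,0,0,0,0],[0,0,0,0,0,0],[0,0,0,0,0,0]]]';python3 - <<'E'
from h import *
p,R=Rt();print(p,R.round(4))
W=cap("wrist","w10");S=cap("scene","s10");cap("top","t10")
im=S["image"][170:270,160:260]
cv2.imwrite("pics/c14.png",np.hstack([cv2.resize(W["image"][110:310,180:380,::-1],(400,400)),cv2.resize(im[:,:,::-1],(400,400))]))
E
```

```text
time_s: 15.4
eef_pos: [526.5, -209.3, 294.1]
ee_rot: [0.699, -0.104, 0.7, 0.104]
force: [-0.1, -0.7, -0.7]
grip_width: 0.204
time_s: 15.9
eef_pos: [527.3, -207.1, 275.0]
ee_rot: [0.699, -0.105, 0.699, 0.105]
force: [0.7, -0.3, -0.3]
grip_width: 0.204
[ 527.26754835 -207.09760064  274.96178343] [[ 3.000e-04 -2.926e-01  9.562e-01]
 [-2.000e-04  9.562e-01  2.926e-01]
 [-1.000e+00 -3.000e-04  2.000e-04]]
```

View pics/c14.png

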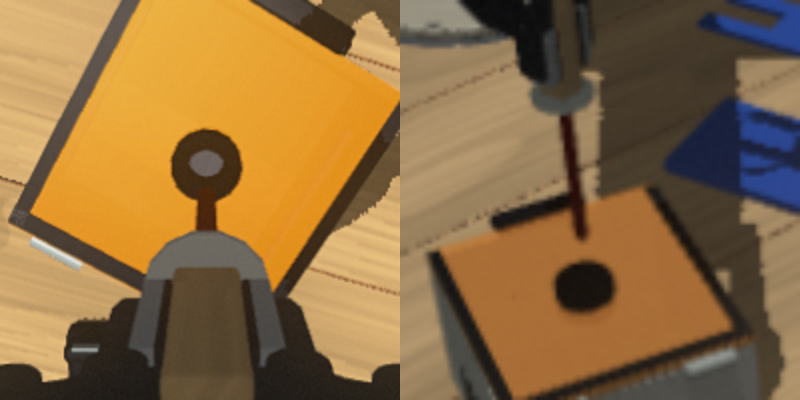

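View pics/t10.png

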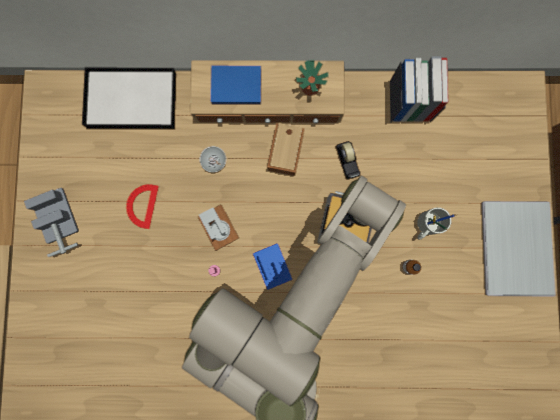

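```bash
python3 port.py w10 255 165 312 208; python3 port.py s10 295 0 300 5 2>/dev/null
python3 - <<'E'
from h import *
W=load("w10");S=load("s10")
a=np.clip(W["image"][165:245,245:325].astype(float)*2,0,255).astype(np.uint8)
b=np.clip(S["image"][190:250,180:240].astype(float)*1.8,0,255).astype(np.uint8)
cv2.imwrite("pics/c15.png",np.hstack([cv2.resize(a[:,:,::-1],(400,400),interpolation=cv2.INTER_CUBIC),cv2.resize(b[:,:,::-1],(400,400),interpolation=cv2.INTER_CUBIC)]))
for z in (250,200,150.3): print(z,proj(W,[527.3,-207.1,z]),proj(S,[527.3,-207.1,z]))
E
```

```text
w10 contour [282.61 192.05] [ 11  10  35  33 958] fit [ 523.66 -208.34   16.81] n 68
s10 contour [297.   2.] [ 0  0  5  5 25] fit [-986.02 1411.08   35.58] n 12
250 [282.63269081 252.07170129] [199.76167498 192.91084051]
200 [282.70034472 223.78619589] [202.15186856 210.98351979]
150.3 [282.74399097 205.59598584] [204.42457213 227.93666575]
```

View pics/c15.png

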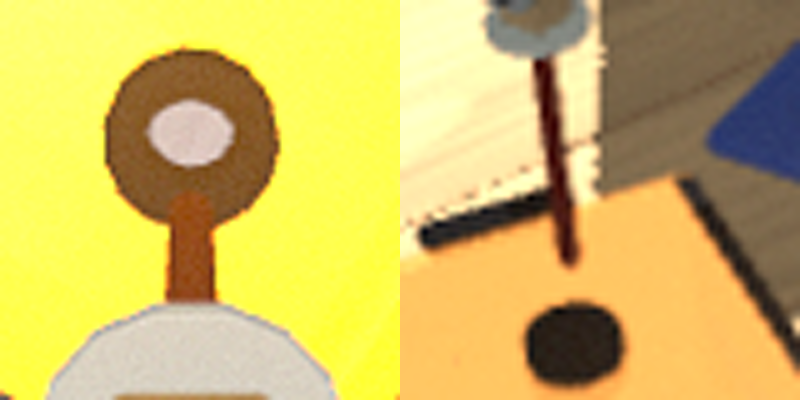

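Run:
```python
from h import *
np.set_printoptions(precision=2,suppress=True)
W=load("w4")
cam=-W["R"].T@W["t"];print(cam)
f=lambda x,y:(220+x/6-.42,160+y/6-.42)
d=np.array([.958,-.288])
def pr(n,x,y,z,off):
    P=plane(W,f(x,y),z)[:2];print(n,P,"along",P@d-off, "across",P@np.array([.288,.958]))
pr("far top",358,386,117,18);pr("near base",358,141,106,-18);pr("near top?",358,141,117,-18)
pr("bore near",358,212,117,-9);pr("bore far",358,298,95,9)
pr("L",240,262,117,0);pr("R",478,262,117,0);pr("bL",302,252,117,0);pr("bR",416,252,117,0)
q=np.array([527.3,-207.1]);print("tcp",q@d,q@np.array([.288,.958]), (np.array([529.4,-209.5])@d))
```

```text
[ 457.74 -184.6   376.24]
far top [ 540.96 -212.96] along 561.5719211759141 across -48.224382062069544
near base [ 507.54 -202.88] along 562.6520979957326 across -48.189884959984305
near top? [ 505.51 -202.14] along 560.4959824218909 across -48.06084560997481
bore near [ 515.51 -205.19] along 561.9545530170795 across -48.10627033350086
bore far [ 533.87 -211.05] along 563.2283795513213 across -48.43018071033726
L [ 517.69 -223.89] along 560.4310186231573 across -65.39000763335568
R [ 527.75 -190.6 ] along 560.4763069395622 across -30.598621384929324
bL [ 518.88 -214.76] along 558.9346487144506 across -56.30479206153163
bR [ 523.68 -198.84] along 558.9563439790033 across -39.669041673583024
tcp 564.7982 -46.53940000000001 567.5011999999999
```

```bash
python3 -m jog '[[[0.005,-0.001,0,0,0,0],[0.01,0,0,0,0,0],[0.005,0,0,0,0,0],[0,0,0,0,0,0],[0,0,0,0,0,0]]]';python3 - <<'E'
from h import *
p,R=Rt();print(p)
W=cap("wrist","w11");S=cap("scene","s11")
a=np.clip(W["image"][155:235,245:325].astype(float)*2,0,255).astype(np.uint8)
b=np.clip(S["image"][200:260,175:235].astype(float)*1.8,0,255).astype(np.uint8)
cv2.imwrite("pics/c16.png",np.hstack([cv2.resize(a[:,:,::-1],(400,400),interpolation=cv2.INTER_CUBIC),cv2.resize(b[:,:,::-1],(400,400),interpolation=cv2.INTER_CUBIC)]))
E
```

```text
time_s: 16.68
eef_pos: [527.5, -208.6, 254.9]
ee_rot: [0.699, -0.104, 0.699, 0.104]
force: [0.4, 1.2, -0.6]
grip_width: 0.204
[ 527.5115018  -208.61786661  254.88144769]
```

View pics/c16.png

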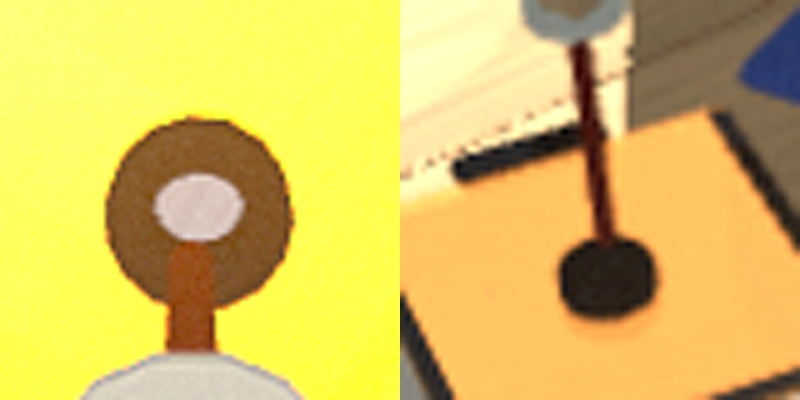

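```bash
cat > rel.py <<'E'
from h import *
np.set_printoptions(precision=2,suppress=True)
W=load("w11");S=load("s11");p=np.array([527.5,-208.6,254.9])
z=np.array([.956,.2926]);y=np.array([-.2926,.956])
f=lambda x,v:(245+x/5-.4,155+v/5-.4)
def pr(n,x,v,h,oz=0,oy=0):
    P=plane(W,f(x,v),h)[:2]-p[:2];print(n,"z",P@z-oz,"y",P@y-oy)
pr("tip near",190,241,130.2,-4)
pr("bore near",199,172,117,-9);pr("bore far",199,242,95,9);pr("far",199,309,117,18);pr("near base",199,117,106,-18)
pr("L",106,213,117,0,-18);pr("R",292,213,117,0,18)
g=lambda x,v:(175+(x-400)*.15-.43,200+v*.15-.43)
print("scene tip",g(606,240),proj(S,[527.5,-208.6,130.2]))
for n,x,v,h in [("bushL",558,277,117),("bushR",657,277,117),("bushT",607,236,117),("bushB",607,320,106)]:
    print(n,plane(S,g(x,v),h))
cam=-S["R"].T@S["t"];d=(p-cam)[:2];d/=np.linalg.norm(d);print("view dir",d)
for X in ([527.5,-208.6,117],[526,-207,117]): print(proj(S,X))
E
python3 rel.py
```

```text
tip near z 1.4841811220366075 y -0.15051168475255666
bore near z -3.04671605037157 y 1.50149191697146
bore far z -1.9282195522114218 y 1.5916190193231439
far z -3.8003288315661052 y 1.4868543106741183
near base z -2.221626558619107 y 1.5568834035231676
L z -4.366585959822625 y 2.365828363264699
R z -4.302947004667026 y 0.6303412545601432
scene tip (205.47, 235.57) [204.82 234.83]
bushL [ 522.87 -225.51  117.  ]
bushR [ 545.29 -198.59  117.  ]
bushT [ 515.3  -200.11  117.  ]
bushB [ 542.01 -218.72  106.  ]
view dir [-0.88  0.47]
[205.4  239.08]
[205.63 238.47]
```

Run:
```python
from h import *
W=load("w11");S=load("s11")
a=np.clip(W["image"][190:290,220:345].astype(float)*2,0,255).astype(np.uint8)
b=np.clip(S["image"][150:250,160:260].astype(float)*1.8,0,255).astype(np.uint8)
cv2.imwrite("pics/c17.png",np.hstack([cv2.resize(a[:,:,::-1],None,fx=3.5,fy=3.5,interpolation=cv2.INTER_CUBIC),cv2.resize(b[:,:,::-1],(350,350),interpolation=cv2.INTER_CUBIC)]))
# shaft axis in scene: red-dark mask per row
im=S["image"].astype(int)
for z in (228,210,190,170,150,135):
    u,v=proj(S,[527.5,-208.6,z]); r=int(round(v)); row=im[r,int(u)-7:int(u)+9]; 
    wgt=np.clip(130-row.sum(1)*0.5,0,None)
    print(z,round(u,1),r,row[:,0].tolist(),row[:,1].tolist())
```

```text
228 200.3 201 [95, 73, 72, 67, 71, 73, 70, 69, 68, 65, 66, 68, 74, 73, 74, 87] [90, 75, 74, 67, 64, 64, 60, 57, 57, 56, 59, 67, 76, 75, 75, 83]
210 201.2 208 [164, 160, 158, 156, 156, 145, 89, 41, 40, 66, 124, 160, 161, 161, 135, 82] [136, 135, 133, 131, 132, 119, 65, 13, 14, 44, 100, 135, 135, 134, 113, 68]
190 202.1 215 [156, 157, 150, 119, 138, 155, 95, 41, 41, 91, 152, 175, 173, 140, 69, 70] [130, 129, 123, 94, 113, 128, 71, 15, 14, 69, 125, 147, 145, 116, 57, 58]
170 203.0 222 [18, 14, 30, 46, 63, 85, 71, 40, 39, 83, 142, 172, 173, 168, 168, 167] [15, 11, 21, 30, 40, 50, 38, 12, 13, 47, 90, 112, 112, 109, 110, 109]
150 203.9 228 [169, 170, 169, 169, 169, 169, 149, 86, 43, 41, 111, 163, 170, 169, 169, 169] [111, 111, 110, 110, 110, 110, 95, 47, 16, 15, 68, 105, 110, 110, 110, 110]
135 204.6 233 [169, 167, 168, 168, 170, 170, 143, 64, 42, 56, 124, 169, 168, 168, 169, 169] [109, 109, 109, 110, 111, 111, 92, 31, 15, 27, 78, 110, 109, 109, 110, 110]
```

View pics/c17.png

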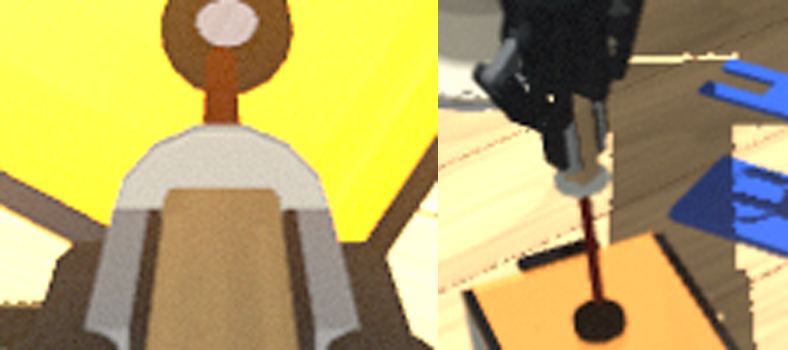

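```bash
python3 -m jog '[[[0,0.0015,-0.0035,0,0,0],[0,0,0,0.15,0,0],[0,0,0,0.15,0,0],[0,0,0,0.15,0,0],[0,0,0,0.15,0,0],[0,0,0,0.15,0,0],[0,0,0,0.15,0,0],[0,0,0,0.15,0,0],[0,0,0,0.15,0,0],[0,0,0,0,0,0],[0,0,0,0,0,0]]]';python3 - <<'E'
from h import *
s=ctrl.sense();print(s["joints"].round(2))
p,R=Rt();print(p,R.round(4))
W=cap("wrist","w12");S=cap("scene","s12")
a=np.clip(W["image"][155:235,245:325].astype(float)*2,0,255).astype(np.uint8)
b=np.clip(S["image"][200:260,175:235].astype(float)*1.8,0,255).astype(np.uint8)
cv2.imwrite("pics/c18.png",np.hstack([cv2.resize(a[:,:,::-1],(400,400),interpolation=cv2.INTER_CUBIC),cv2.resize(b[:,:,::-1],(400,400),interpolation=cv2.INTER_CUBIC)]))
E
```

```text
time_s: 18.15
eef_pos: [523.6, -208.1, 254.7]
ee_rot: [0.637, 0.308, 0.637, -0.308]
force: [0.0, -0.5, -0.1]
grip_width: 0.202
[-0.59  0.39  1.35  0.    1.4  -1.26]
[ 523.56179128 -208.14645654  254.74930334] [[ 0.      0.7839  0.6209]
 [-0.      0.6209 -0.7839]
 [-1.      0.      0.    ]]
```

View pics/c18.png

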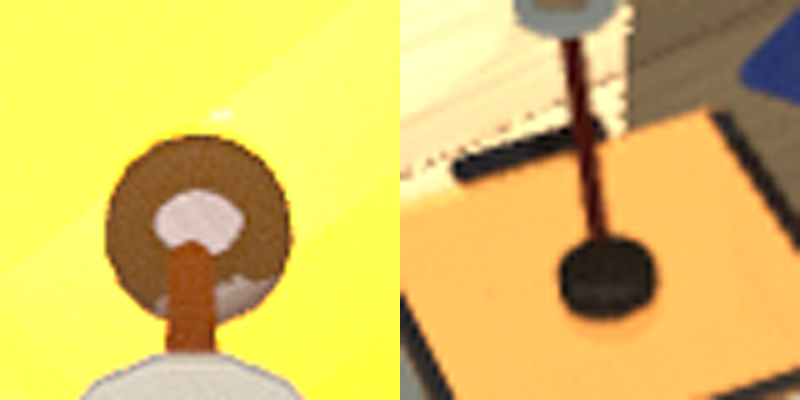

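```bash
cat > look.py <<'E'
from h import *
import sys
n=sys.argv[1]
p,R=Rt();print(p,R[:,1].round(3))
W=cap("wrist","w"+n);S=cap("scene","s"+n)
a=np.clip(W["image"][155:235,245:325].astype(float)*2,0,255).astype(np.uint8)
b=np.clip(S["image"][200:260,175:235].astype(float)*1.8,0,255).astype(np.uint8)
cv2.imwrite(f"pics/L{n}.png",np.hstack([cv2.resize(a[:,:,::-1],(400,400),interpolation=cv2.INTER_CUBIC),cv2.resize(b[:,:,::-1],(400,400),interpolation=cv2.INTER_CUBIC)]))
E
python3 -m jog '[[[0.003,0.0016,0.0007,0,0,0],[0.003,0,0,0,0,0],[0,0,0,0,0,0],[0,0,0,0,0,0]]]'; python3 look.py 13
python3 -m jog '[[[0,0,0,-0.15,0,0],[0,0,0,-0.15,0,0],[0,0,0,-0.15,0,0],[0,0,0,-0.15,0,0],[0,0,0,-0.15,0,0],[0,0,0,-0.15,0,0],[0,0,0,-0.15,0,0],[0,0,0,-0.15,0,0],[0,0,0,0,0,0],[0,0,0,0,0,0]]]'; python3 look.py 14
```

```text
time_s: 18.75
eef_pos: [525.4, -207.7, 248.7]
ee_rot: [0.636, 0.309, 0.636, -0.309]
force: [0.3, 0.2, -0.8]
grip_width: 0.203
[ 525.35048035 -207.72697893  248.72268593] [ 0.786  0.619 -0.   ]
time_s: 20.1
eef_pos: [525.3, -207.7, 248.7]
ee_rot: [0.7, -0.103, 0.699, 0.103]
force: [0.2, -0.5, -0.8]
grip_width: 0.205
[ 525.33766082 -207.73078715  248.73732524] [-0.289  0.957 -0.   ]
```

View pics/L13.png

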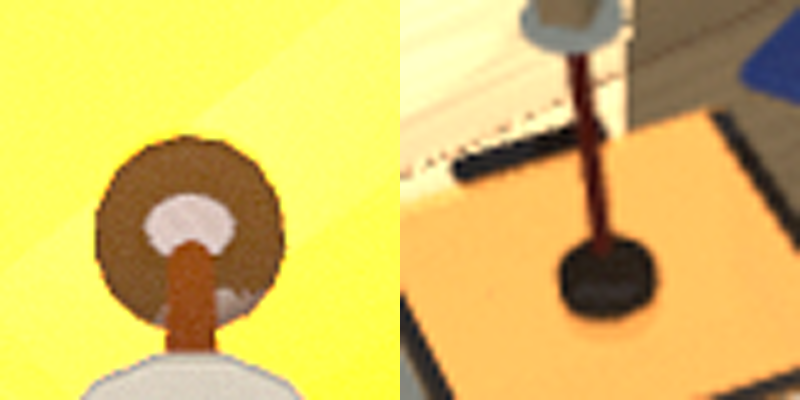

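View pics/L14.png

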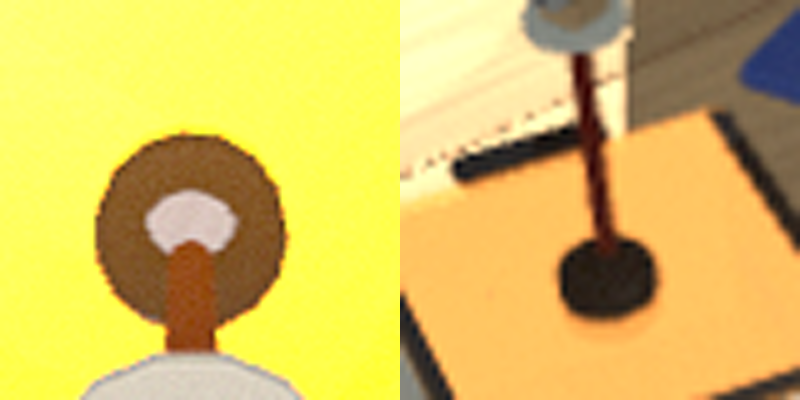

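```bash
cat > rel2.py <<'E'
from h import *
np.set_printoptions(precision=2,suppress=True)
f=lambda x,v:(245+x/5-.4,155+v/5-.4)
def run(n,p,z,y,rows,tipz):
    W=load(n);p=np.array(p);z=np.array(z);y=np.array(y)
    for nm,v,h,o in [("tip near",rows[0],tipz,-4),("bore near",rows[1],117,-9),("far",rows[2],117,18),("base",rows[3],106,-18)]:
        P=plane(W,f(190.5,v),h)[:2]-p;print(n,nm,round(P@z-o,2),round(P@y,2))
run("w14",(525.34,-207.73),(.957,.289),(-.289,.957),(240,190,328,133),124)
run("w13",(525.35,-207.73),(.619,-.786),(.786,.619),(240,193,330,136),124)
E
python3 rel2.py
```

```text
w14 tip near 1.29 -0.02
w14 bore near -1.13 -0.01
w14 far -2.11 -0.04
w14 base -0.38 -0.01
w13 tip near 1.28 -0.66
w13 bore near -0.59 -0.65
w13 far -1.72 -0.69
w13 base 0.16 -0.65
```

```bash
python3 -m jog '[[[0,0,-0.002,0,0,0],[0.003,0,0,0,0,0],[0,0,0,0,0,0],[0,0,0,0,0,0]]]'; python3 look.py 15
```

```text
time_s: 20.7
eef_pos: [523.4, -208.3, 245.6]
ee_rot: [0.699, -0.104, 0.699, 0.104]
force: [0.4, 0.4, -0.0]
grip_width: 0.204
[ 523.42371737 -208.30170943  245.6489061 ] [-0.292  0.956  0.   ]
```

View pics/L15.png

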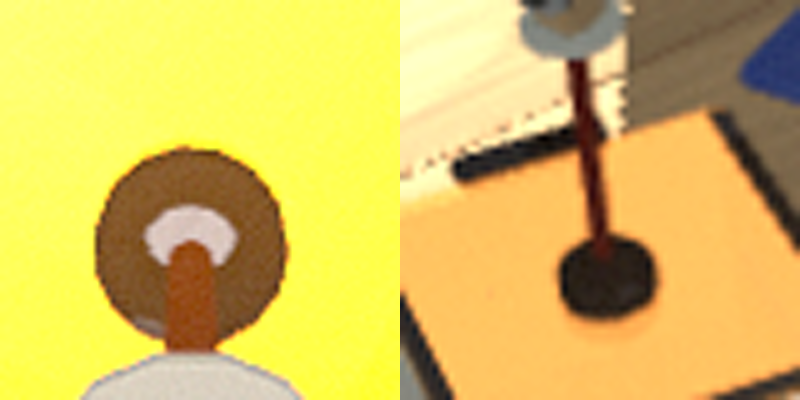

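```bash
cat > sc.py <<'E'
from h import *
import sys
from scipy.optimize import least_squares
S=load(sys.argv[1]);p=[float(a) for a in sys.argv[2:4]]
im=S["image"].astype(float);g=im[:,:,1]
# shaft centroid per row (G channel dip), rows where bg amber/wood
pts=[]
for z in range(int(sys.argv[4]),222,4):
    u,v=proj(S,[*p,z]);r=int(round(v));c=int(round(u));row=g[r,c-5:c+6+1]
    bg=np.minimum(np.median(row[:4]),np.median(row[-4:]));bgl=np.interp(np.arange(12),[1,10],[row[:3].mean(),row[-3:].mean()])
    w=np.clip(bgl-row-8,0,None); 
    cc=c-5+(w*np.arange(12)).sum()/w.sum(); u2=u+(r-v)*0.128
    pts.append((r,cc-u2,w.sum()))
print(np.round(pts,2).tolist()); 
a=np.median([q[1] for q in pts]);print("shaft-pred px",round(a,2))
# bushing horizontal extent at central rows
for r in range(237,247):
    row=g[r,190:222];k=np.where(row<65)[0]
    bg=108; L=k[0]-(bg-row[k[0]-1]*0-row[k[0]-1])/(bg-15)*1 ; 
    w=np.clip((bg-row)/(bg-18),0,1); w[:max(0,k[0]-2)]=0; w[k[-1]+3:]=0
    le=k[0]+ (1-0) - 1; print(r,190+round((w*np.arange(32)).sum()/w.sum(),2),round(w.sum(),2))
print("pred TCP @117",proj(S,[*p,117]),"@112",proj(S,[*p,112]))
E
python3 sc.py s15 523.42 -208.3 132; python3 sc.py s14 525.34 -207.73 132|egrep -A1 "shaft"
```

```text
[[233.0, 0.43, 259.15], [232.0, 0.44, 262.07], [231.0, 0.54, 264.85], [229.0, 0.63, 262.44], [228.0, 0.55, 261.93], [227.0, 0.48, 273.0], [225.0, 0.46, 276.33], [224.0, 0.51, 257.41], [223.0, 0.44, 185.7], [221.0, 0.65, 183.48], [220.0, 1.09, 198.93], [219.0, 0.69, 316.56], [217.0, 0.95, 402.74], [216.0, 1.12, 347.48], [215.0, 0.44, 338.33], [213.0, 0.62, 401.0], [212.0, 0.86, 395.85], [210.0, 0.5, 347.19], [209.0, 0.55, 356.15], [208.0, 0.58, 179.0], [206.0, nan, 0.0], [205.0, -0.3, 4.0], [203.0, 1.82, 20.59]]
shaft-pred px nan
237 205.87 11.98
238 205.72 13.61
239 205.64 14.5
240 205.59 15.06
241 205.65 15.14
242 205.75 15.08
243 205.65 14.41
244 205.62 13.97
245 205.66 13.06
246 205.26 11.02
pred TCP @117 [204.57185253 238.14666346] @112 [204.79160573 239.73633752]
shaft-pred px nan
237 205.87 11.91sc.py:12: RuntimeWarning: invalid value encountered in scalar divide
  cc=c-5+(w*np.arange(12)).sum()/w.sum(); u2=u+(r-v)*0.128
sc.py:12: RuntimeWarning: invalid value encountered in scalar divide
  cc=c-5+(w*np.arange(12)).sum()/w.sum(); u2=u+(r-v)*0.128
```

```bash
sed -i 's/np.median(\[q/np.nanmedian([q/' sc.py; for a in "s10 527.3 -207.1 155" "s11 527.5 -208.6 135" "s12 523.56 -208.15 135" "s13 525.35 -207.73 132" "s14 525.34 -207.73 132" "s15 523.42 -208.3 132"; do echo $a; python3 -W ignore sc.py $a | egrep "shaft-|TCP"; done
```

```text
s10 527.3 -207.1 155
shaft-pred px 0.4
pred TCP @117 [205.89157903 238.7645543 ] @112 [206.10807628 240.35502435]
s11 527.5 -208.6 135
shaft-pred px 0.55
pred TCP @117 [205.40258235 239.07626723] @112 [205.62066034 240.66699366]
s12 523.56 -208.15 135
shaft-pred px 0.06
pred TCP @117 [204.65742312 238.1498811 ] @112 [204.87694012 239.73956916]
s13 525.35 -207.73 132
shaft-pred px 0.08
pred TCP @117 [205.21816097 238.45858055] @112 [205.4363282  240.04865543]
s14 525.34 -207.73 132
shaft-pred px 0.55
pred TCP @117 [205.21586215 238.45643524] @112 [205.43403431 240.04650763]
s15 523.42 -208.3 132
shaft-pred px 0.55
pred TCP @117 [204.57185253 238.14666346] @112 [204.79160573 239.73633752]
```

```bash
python3 -m jog '[[[0,0,0.0007,0,0,0],[0.005,0,0,0,0,0],[0.005,0,0,0,0,0],[0.005,0,0,0,0,0],[0.005,0,0,0,0,0],[0,0,0,0,0,0],[0,0,0,0,0,0]]]'; python3 look.py 16;  python3 -W ignore sc.py s16 524.1 -208.1 132 | egrep "shaft-|TCP"
```

```text
time_s: 21.68
eef_pos: [524.2, -208.1, 225.8]
ee_rot: [0.699, -0.104, 0.699, 0.104]
force: [0.2, 0.7, -0.0]
grip_width: 0.208
[ 524.15648576 -208.14193646  225.82653144] [-0.292  0.956 -0.   ]
shaft-pred px 0.53
pred TCP @117 [204.79914536 238.25665272] @112 [205.0183415  239.84646837]
```

View pics/L16.png

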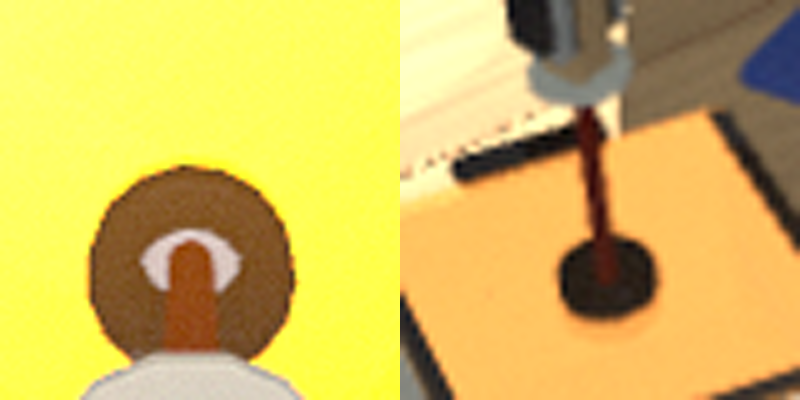

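```bash
python3 -m jog '[[[0.005,0,0,0,0,0],[0.008,0,0,0,0,0],[0.008,0,0,0,0,0],[0.008,0,0,0,0,0],[0.008,0,0,0,0,0],[0.008,0,0,0,0,0],[0.005,0,0,0,0,0],[0,0,0,0,0,0],[0,0,0,0,0,0]]]'; python3 look.py 17;  python3 - <<'E'
from h import *
im=load("w17")["image"];cv2.imwrite("pics/w17c.png",np.clip(im[150:300,180:380,::-1].astype(float)*2,0,255).astype(np.uint8).repeat(4,0).repeat(4,1)[:600,:800])
E
```

```text
time_s: 22.9
eef_pos: [524.2, -208.2, 176.0]
ee_rot: [0.7, -0.105, 0.699, 0.104]
force: [-1.0, -0.4, -1.3]
grip_width: 0.205
[ 524.23081673 -208.16836976  175.9637098 ] [-0.292  0.956 -0.   ]
```

View pics/L17.png

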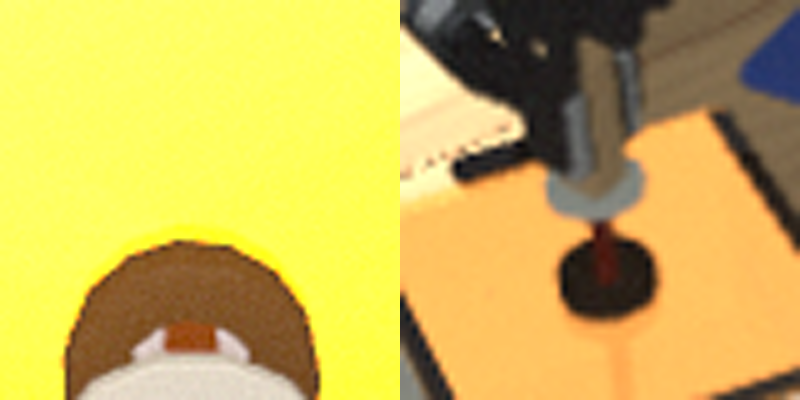

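View pics/w17c.png

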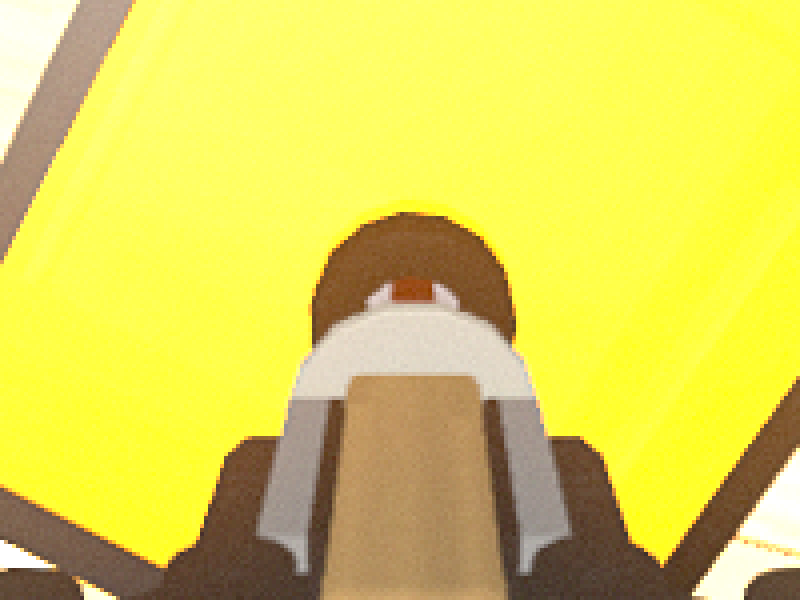

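```bash
python3 -m jog '[[[0.005,0,0.0003,0,0,0],[0.006,0,0,0,0,0],[0.005,0,0,0,0,0],[0.003,0,0,0,0,0],[0,0,0,0,0,0],[0,0,0,0,0,0],[0,0,0,0,0,0]]]'; python3 look.py 18;  python3 - <<'E'
from h import *
s=ctrl.sense();print(s["dq"].round(3),s["wrist_torque"])
im=load("w18")["image"];cv2.imwrite("pics/w18c.png",np.clip(im[170:320,180:380,::-1].astype(float)*2,0,255).astype(np.uint8).repeat(4,0).repeat(4,1))
S=load("s18");p,R=Rt()
b=np.clip(S["image"][195:255,170:250].astype(float)*1.8,0,255).astype(np.uint8)
cv2.imwrite("pics/s18c.png",cv2.resize(b[:,:,::-1],(800,600),interpolation=cv2.INTER_CUBIC))
c=np.array([*p[:2],0])+np.array([.96,.29,0])
q=lambda z:(proj(S,c+[0,0,z])-[170,195])*10+5
print("guard bottom/top centre",q(132),q(136),"mouth",q(117),"lid",q(105))
E
```

```text
time_s: 23.88
eef_pos: [524.5, -208.1, 156.9]
ee_rot: [0.699, -0.104, 0.699, 0.104]
force: [0.4, -0.1, -0.8]
grip_width: 0.202
[ 524.4709129  -208.05947312  156.88517395] [-0.292  0.956 -0.   ]
[ 0.    -0.001  0.    -0.002 -0.001 -0.   ] [-0.02476441 -0.01335497 -0.02656211]
guard bottom/top centre [350.55988694 391.48466316] [348.78354659 378.4773411 ] mouth [357.1645534  439.73556891] lid [362.38447887 477.74612265]
```

View pics/w18c.png

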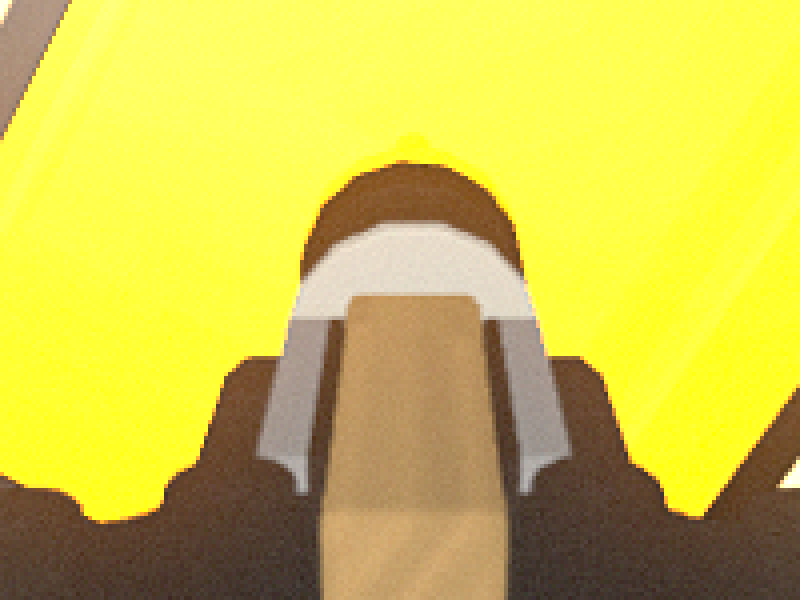

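View pics/s18c.png

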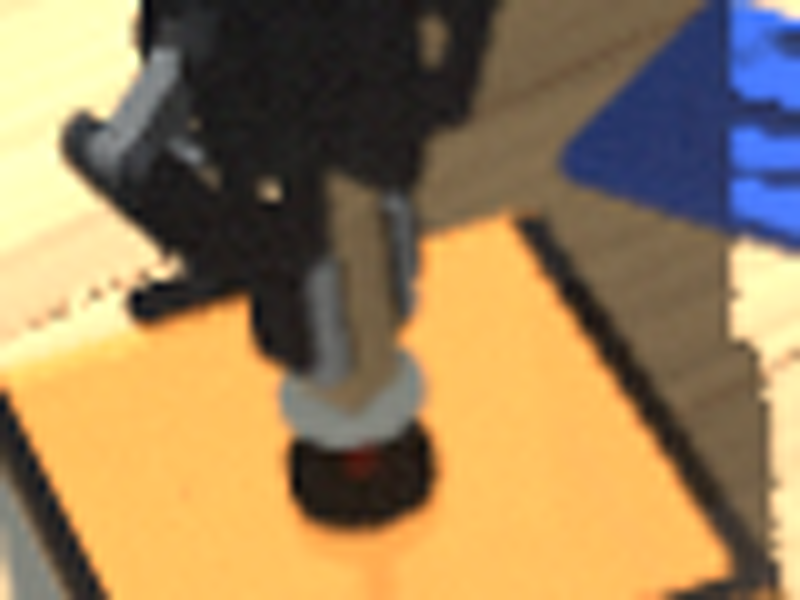

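View pics/s18.png

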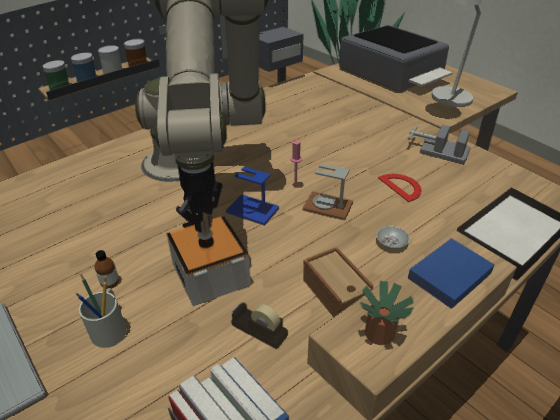

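The lid is shut, the guard hovers over the port at (205,240), and every other object is where it started. Handing in.

```bash
python3 -c "
from rig import workorder
print(workorder.finish_job())"
```

```text
the job is handed in; nothing more can be done
None
```

The lid is shut, and the shaft hangs through the guide port with the gripper still holding the handle. I pushed the lid down onto its stop, lifted the handle straight up out of the stand, centred it over the port and lowered it in. The job was handed in at about 24 s.

**Last checks**
- **Stillness:** joint speeds were about zero, wrist force was about 1 N, and the grip held at about 17 mm on the 18 mm handle.
- **Centring:** two wrist-camera directions and the scene camera put the shaft within about 1 mm of the bore centre, with 5 mm clearance all round. I saw no contact or force suggesting one.
- **Other items:** in the last scene picture, everything else is where it was.

**Checks that disagreed**
- **Guard height:** arm height and the known fork height give the guard about 15 mm above the rim. The rough estimate from the final scene picture was nearer 13 mm, and an earlier picture read about 1.5 mm high. I trusted the arm.
- **Shaft in the grip:** the shaft sits about 1 mm off the tool's centre line. The cameras first disagreed by up to 2 mm along that direction, so I corrected by a value between them.
- **Lid push:** force at the stop rose faster than I expected. The last small push read 39 N upward, about 43 N in total at the fingertips, before I lifted off. That is above the 40 N limit set for the arm and gripper body, but only the fingertips were touching.

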